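# Put the carton coder back in service

### The job

Put the carton coder back in service: first lift the red hood off its clamp screw and hang it astride the bar of the steel parking rail. Then fit every ink cartridge standing on the bench into the port with the collar of its own colour: push it down against the spring, turn it a quarter turn clockwise and let it rise so that it locks. Last, turn the knurled brass clamp screw clockwise until it seats and will go no further, leaving the other things on the bench where they are.

Things in the scene. Friction and masses are not known exactly. Their poses are not given: they have to be found in the camera images.
- coder: carton coder: white housing fixed to the bench, 124 mm (x) by 470 mm (y), deck 70 mm high, a row of three collared ports along y and a brass clamp screw at its +y end. Origin: on the bench at the middle of its depth; z up
- port_blue (a point): port with the blue collar: centre of its mouth at deck height, axes as the coder's. Roughly round mouth 64 mm across, collar 8 mm thick, two lug slots along the coder's x, 21 mm wide, reaching 45 mm from the centre. The cartridge goes in with grip bar along the coder's x and ends locked with its bar along the coder's y, its underside 24 mm below deck
- port_yellow (a point): port with the yellow collar: centre of its mouth at deck height, axes as the coder's. Roughly round mouth 64 mm across, collar 8 mm thick, two lug slots along the coder's x, 21 mm wide, reaching 45 mm from the centre. The cartridge goes in with grip bar along the coder's x and ends locked with its bar along the coder's y, its underside 24 mm below deck
- port_black (a point): port with the black collar: centre of its mouth at deck height, axes as the coder's. Roughly round mouth 64 mm across, collar 8 mm thick, two lug slots along the coder's x, 21 mm wide, reaching 45 mm from the centre. The cartridge goes in with grip bar along the coder's x and ends locked with its bar along the coder's y, its underside 24 mm below deck
- plunger_blue (a joint): sprung plunger in the blue port, m, 0 up, grows as pushed down (to 0.018). Its tip meets the cartridge's underside 19 mm below deck; 5 N at first, +0.7 N per mm. To lock: push the underside to 30-35 mm below deck (lugs pass under a rib), turn 90 deg clockwise seen from above to a stop, let it rise 5 mm or more into its notch at 24 mm. Not turned, it returns to 19 mm; it cannot be turned the other way
- plunger_yellow (a joint): sprung plunger in the yellow port, m, 0 up, grows as pushed down (to 0.018). Its tip meets the cartridge's underside 19 mm below deck; 5 N at first, +0.7 N per mm. To lock: push the underside to 30-35 mm below deck (lugs pass under a rib), turn 90 deg clockwise seen from above to a stop, let it rise 5 mm or more into its notch at 24 mm. Not turned, it returns to 19 mm; it cannot be turned the other way
- plunger_black (a joint): sprung plunger in the black port, m, 0 up, grows as pushed down (to 0.018). Its tip meets the cartridge's underside 19 mm below deck; 5 N at first, +0.7 N per mm. To lock: push the underside to 30-35 mm below deck (lugs pass under a rib), turn 90 deg clockwise seen from above to a stop, let it rise 5 mm or more into its notch at 24 mm. Not turned, it returns to 19 mm; it cannot be turned the other way
- cart_blue: Blue cartridge, 106 mm tall, upright (None if absent; two or three are present), 0.3 kg. Grey nose 60 mm across, height 0-38 mm, chamfered 4 mm below; two steel lugs at height 8-16 mm along +-x, 14 mm wide, reaching 40 mm from the axis; blue drum 66 mm across, 38-74 mm; white grip bar along x, 54 long, 14 thick, 74-106 mm. Origin: centre of underside, z up; half a turn is the same
- cart_yellow: Yellow cartridge, 106 mm tall, upright (None if absent; two or three are present), 0.3 kg. Grey nose 60 mm across, height 0-38 mm, chamfered 4 mm below; two steel lugs at height 8-16 mm along +-x, 14 mm wide, reaching 40 mm from the axis; yellow drum 66 mm across, 38-74 mm; white grip bar along x, 54 long, 14 thick, 74-106 mm. Origin: centre of underside, z up; half a turn is the same
- cart_black: Black cartridge, 106 mm tall, upright (None if absent; two or three are present), 0.3 kg. Grey nose 60 mm across, height 0-38 mm, chamfered 4 mm below; two steel lugs at height 8-16 mm along +-x, 14 mm wide, reaching 40 mm from the axis; black drum 66 mm across, 38-74 mm; white grip bar along x, 54 long, 14 thick, 74-106 mm. Origin: centre of underside, z up; half a turn is the same
- hood: red inverted-U hood, over the clamp screw on the deck at the start. Two side plates 70 mm long (y), 66 tall, 4 thick, 60 apart inside (x), joined by a 68 x 70 mm top plate at 66-71 mm above the origin; on it a black grip bar 12 mm thick (x), 54 long (y), at 71-105 mm. 0.16 kg. Origin: midway between the plates' lower edges; z up
- hood_crown (a point): centre of the underside of the hood's top plate, 66 mm above the hood's origin; this rests on the rail's bar when the hood is parked
- rail: steel parking rail fixed to the bench: horizontal bar 180 mm long along its own y, 24 mm wide (x), 16 mm tall, top 150 mm above the bench, on a thin post at each end (at y = +-83 mm). Origin: on the bench below the bar's middle
- rail_top (a point): middle of the bar's top face, frame parallel to the rail's
- screw_head (a point): centre of the knurled brass screw head, upright cylinder 40 mm in diameter and 26 mm tall, standing 22 mm above the coder's deck (head from 92 to 118 mm above the bench); its axis is vertical; turns with the screw
- screw (a joint): turn of the clamp screw, rad, growing clockwise seen from above; starts between 0.2 and 1.2 and seats against a firm stop at 5.0; about 0.12 N m turns it; it stays where left
- tape_roll: bystander: brown tape roll, 100 mm across, 45 mm tall, lying flat; origin centre of underside
- label_pack: bystander: white pack 90 x 120 x 45 mm; origin centre of underside
- glue: bystander: pale jar with red cap, 52 mm across, 110 mm tall; origin centre of underside
Not all that is in view belongs to the job. Of the things that look like the rail, the larger one is meant.

How it is judged:
By the outcome, as a careful person would: the job done as asked, in the order asked, and still so for the second after the job is handed in, with the robot touching nothing.
Of cart_blue, cart_yellow, cart_black only 2 to 3 are there at a start; the rules pass over those that are not, and their reading is None.
At some moment in a run one of cart_blue, cart_yellow, cart_black may be knocked a few centimetres aside while the robot is not near it.
It also fails if it takes over 210 s, if anything falls off the work surface, if the arm or the gripper's body presses on something with over 40 N, if the wrist force passes 120 N, or if a joint passes its speed limit or range.

### The arm

A 7-joint arm with a two-finger parallel gripper is mounted at the origin on the work surface. World frame = base frame: x ahead of the robot, y to its left, z up, the work surface at z = 0. Lengths are in mm, angles in rad, forces in N, time in s.
With the tool pointing down it reaches from about 400 to 875 mm from the base axis. Payload 4.4 kg.
Tool frame: the origin (TCP) lies on the centre line of the jaws, within the pads' length; the fingertips stand 14 mm ahead of it and the grasp point (between the pads) lies 5 mm behind it; z points along the fingers, y is the line along which they close (so a half turn about z gives the same grasp; the last joint's range is limited). The gripper opens to 85 mm and grips with 20 to 120 N. Pads are 22 mm wide; open, the fingers measure 114 mm over their backs; the gripper's body (76 mm by 85 mm) begins 54 mm behind the grasp point. The pads swing forward as they close: fully open they stand 13 mm farther back than shut.
Start: joints at [1.187, 0.628, 0.038, 1.517, -0.027, 0.996, -0.02], TCP at [203.138, -617.457, 245.313] pointing down, gripper open.
Joint ranges: [-3.06, 3.06], [-0.37, 2.12], [-1.25, 1.32], [0.18, 2.47], [-1.1, 4.24], [0.23, 1.98], [-2.94, 2.94]. Speed limits (rad/s): [2.57, 2.57, 3.14, 3.14, 3.14, 3.14, 3.14].

### API

Orientations are given as a unit quaternion [w, x, y, z].
In Python, from station import robot, snapshot, get_calibration, boxes_of, regions_of gives the robot as it stands.
- The arm moves only by the tool apply_moves, never from a script. Its argument "steps" is a list of rows, each a list of 7 numbers: the closure, from 0 (fully open) to 1 (shut), then the shift along the tool's x, y, z in cm, then the turn, a rotation vector about the tool's x, y, z in degrees. In form: [[gripper, x, y, z, wx, wy, wz], ...]. A call has 1 to 20 rows; each row is the pose to reach, as a shift and turn from the pose commanded when the call began, along the tool's axes at that moment; what a row does not reach only later rows make up. A row lasts 1/10 s, in which the tool goes at most 50 mm and 8.59 degrees, less where a joint would pass 70% of its speed; a pose out of reach is approached as far as the arm can. A call with a gripper value outside its range is refused whole. The fingers move at their own pace and stop on an object; "force" is the grip in N (left out, the last holds). Time passes only in rows, so rows that repeat a pose let the fingers close. It gives the time, the measured TCP pose, the force, the opening and the grip force at its end, in the units of the state.
- robot.sense(): the state, without advancing time (a new reading comes with each control period).
- snapshot(name): name is "scene" or "top" or "wrist"; returns the picture (400x640x3 uint8, red, green, blue); there is no depth.
- get_calibration(name): a dict with "fovy" (degrees; the focal length in pixels is half the picture's height over the tangent of half this angle, whatever the lens; pixels are square), "cx", "cy" (the principal point, pixels), "extrinsics" (4x4, takes a point from world to camera coordinates). Camera axes: x right, y up, looking along -z (the intrinsics and any distortion apply to the point x, -y, -z); pixel columns grow to the right and rows downward; lengths in mm; the calibration is good to about 2 mm. The wrist camera is an equidistant fisheye: a pixel r from the principal point sees the ray r / f radians off the axis. A picture is of the moment at which its call begins: read the wrist's pose just before it. get_calibration takes no time and is no camera call; for the wrist camera it gives the pose at the moment of the call.
- robot.hand_in(): hands the job in; it is judged then, once.
Trained networks look in the newest picture that a camera, given by its name, has taken for a name from the list of things; names that differ only in an ending like _2 or _b are one class to them, and where a whole thing is asked for, a point or a joint stands for the part that bears it (a point fixed in the world has none). Each returns a list of dicts, best first, with "p" (0 to 1); they miss things now and then, are a little off and sometimes report something else, mostly with a low value. They report only what shows in the picture. A call takes as long as a camera call. They do not tell look-alikes from the thing itself.
- boxes_of(camera, name): "rect" ([left, top, width, height] in pixels, round what is visible of it).
- regions_of(camera, name): "pixels" (400x640 bool, what is visible of it) and "rect" ([left, top, width, height] in pixels, round what is visible of it).
The state is a dict: "clock": time; "joint_positions": joint angles; "dq": joint speeds; "joint_torque": joint torques, N m; "tool_pos": TCP position; "ee_rot": TCP orientation; "contact_force": force on the tool from outside, world axes, zero at the start; "wrist_torque": the same for the moment, N m; "finger_gap": opening from 0.0 (shut) to 1.0 (fully open); "gripper_force": force on a finger pad.
Only numpy, scipy, OpenCV 4.12 (cv2) and the standard library are available. Lean on these libraries where they do the work, as an engineer would, in place of code of your own. Each camera call takes 0.05 s, during which the arm holds its last target. There are 200 camera calls.

## Working session

There is one attempt and no reset: what is moved stays moved. The work goes in short steps, Python scripts to look and compute and a tool call to move; the robot and the scene stay as the last step left them, time stands still between calls to the robot, and variables do not carry over. Pictures are saved under pics/ and viewed, at most 14 in all, crops included, and the job is handed in when it is done.

Besides the shell and the picture viewer there is one more tool, called after "Call:" as name(argument=value, ...) on one line, values as JSON. apply_moves: Moves the arm, as the interface text tells. Its arguments: {"type":"object","properties":{"steps":{"type":"array"},"force":{"type":"number"}},"required":["steps"]}

```bash
mkdir -p pics; ls
cat > h.py <<'E'
import numpy as np, cv2, json
from station import robot, snapshot, get_calibration, boxes_of, regions_of
from scipy.spatial.transform import Rotation as R
def save(name,img,box=None,s=1):
    if box is not None: l,t,w,h=box; img=img[t:t+h,l:l+w]
    img=cv2.resize(img,None,fx=s,fy=s,interpolation=cv2.INTER_CUBIC)
    cv2.imwrite('pics/'+name+'.png',img[:,:,::-1])
def K(c): return 200/np.tan(np.radians(c['fovy'])/2)
def ray(cam,u,v,c=None):
    c=c or get_calibration(cam); f=K(c); x,y=(u-c['cx']),(v-c['cy'])
    E=np.array(c['extrinsics'])
    if cam=='wrist':
        r=np.hypot(x,y); th=r/f; s=np.sin(th)/max(r,1e-9); d=np.array([x*s,-y*s,-np.cos(th)])
    else: d=np.array([x/f,-y/f,-1])
    return -E[:3,:3].T@E[:3,3], E[:3,:3].T@d
def at(cam,u,v,z,c=None):
    o,d=ray(cam,u,v,c); return (o+d*(z-o[2])/d[2])
def proj(cam,P,c=None):
    c=c or get_calibration(cam); f=K(c); E=np.array(c['extrinsics'])
    p=E[:3,:3]@np.asarray(P,float)+E[:3,3]; x,y,z=p[0],-p[1],-p[2]
    if cam=='wrist':
        r=np.hypot(x,y); th=np.arctan2(r,z); return np.array([c['cx']+f*th*x/r,c['cy']+f*th*y/r])
    return np.array([c['cx']+f*x/z,c['cy']+f*y/z])
E
python3 - <<'E'
from h import *
s=robot.sense(); print(s['tool_pos'],s['ee_rot'],s['clock'],s['finger_gap'])
for c in ['top','scene']:
    im=snapshot(c); save(c+'0',im,s=1.25); k=get_calibration(c); print(c,k)
    for n in ['coder','port_blue','port_yellow','port_black','cart_blue','cart_yellow','cart_black','hood','rail','screw_head','tape_roll','label_pack','glue']:
        print(n,[(np.round(b['rect']).tolist(),round(b['p'],2)) for b in boxes_of(c,n)][:3])
E
```

```text
pics
[ 202.93924084 -616.87706711  244.39855962] [-9.22544797e-04  9.87401313e-01  1.58233268e-01 -1.67163596e-04] 0.0 0.9985942108668008
top {'fovy': 49.953669330298574, 'cx': 318.368139015341, 'cy': 202.63104091054544, 'extrinsics': array([[-3.82509053e-03, -9.99939892e-01, -1.02752486e-02,
        -3.04868476e+01],
       [ 9.97070080e-01, -4.59872780e-03,  7.63551404e-02,
        -5.09693297e+02],
       [-7.63978039e-02, -9.95307767e-03,  9.97027739e-01,
        -1.43788775e+03],
       [ 0.00000000e+00,  0.00000000e+00,  0.00000000e+00,
         1.00000000e+00]])}
coder [([258.0, 152.0, 144.0, 46.0], 0.88), ([345.0, 173.0, 8.0, 9.0], 0.21)]
port_blue [([258.0, 154.0, 145.0, 41.0], 0.72)]
port_yellow [([260.0, 152.0, 142.0, 44.0], 0.74)]
port_black [([259.0, 154.0, 144.0, 46.0], 0.65), ([379.0, 169.0, 8.0, 11.0], 0.62)]
cart_blue [([385.0, 204.0, 25.0, 20.0], 0.86), ([174.0, 184.0, 65.0, 37.0], 0.56), ([345.0, 174.0, 9.0, 7.0], 0.53)]
cart_yellow [([330.0, 207.0, 25.0, 20.0], 0.89), ([348.0, 174.0, 7.0, 5.0], 0.57), ([257.0, 151.0, 146.0, 48.0], 0.56)]
cart_black []
hood [([264.
[... 821 characters left out ...]
 0.81), ([420.0, 139.0, 40.0, 73.0], 0.42)]
port_yellow [([248.0, 201.0, 184.0, 117.0], 0.94), ([344.0, 167.0, 39.0, 27.0], 0.65)]
port_black [([246.0, 205.0, 193.0, 114.0], 0.69)]
cart_blue [([222.0, 230.0, 31.0, 44.0], 0.76)]
cart_yellow [([291.0, 204.0, 24.0, 37.0], 0.76)]
cart_black [([394.0, 199.0, 10.0, 18.0], 0.74)]
hood [([385.0, 176.0, 41.0, 50.0], 0.72)]
rail [([422.0, 136.0, 42.0, 71.0], 0.81), ([380.0, 132.0, 41.0, 47.0], 0.76), ([426.0, 196.0, 62.0, 42.0], 0.25)]
screw_head [([394.0, 201.0, 10.0, 9.0], 0.39), ([427.0, 199.0, 57.0, 41.0], 0.22)]
tape_roll [([347.0, 163.0, 35.0, 30.0], 0.89)]
label_pack [([427.0, 198.0, 59.0, 43.0], 0.84)]
glue [([126.0, 237.0, 34.0, 51.0], 0.98)]
```

View pics/top0.png

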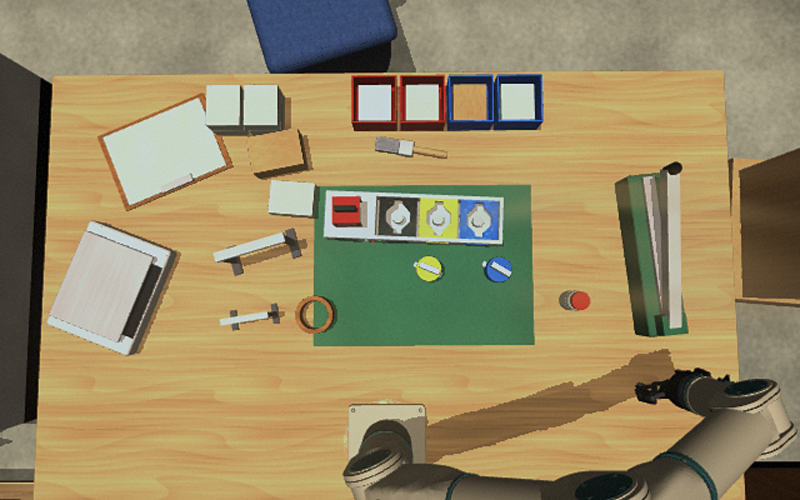

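View pics/scene0.png

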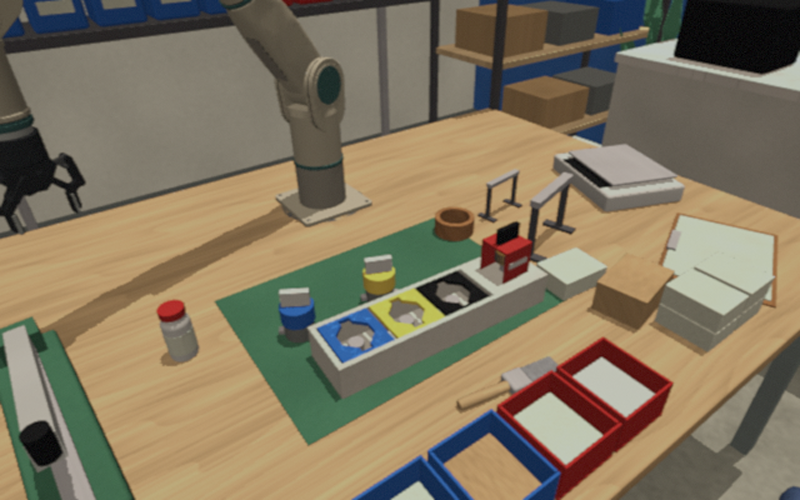

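Run:
```python
from h import *
im=snapshot('top'); save('crop',im,(160,140,260,140),3)
c=get_calibration('top')
def info(mask,z,name):
    cnt=np.argwhere(mask)[:,::-1].astype(np.float32)
    P=np.array([at('top',u,v,z,c)[:2] for u,v in cnt])
    r=cv2.minAreaRect(P.astype(np.float32)); m=P.mean(0)
    w,V=np.linalg.eigh(np.cov((P-m).T)); a=V[:,1]
    print(name,len(P),'mean',m.round(1),'rect',np.round(r[0],1),np.round(r[1],1),round(r[2],1),'major deg',round(np.degrees(np.arctan2(a[1],a[0])),1))
for n,z in [('coder',70),('cart_blue',74),('cart_yellow',74),('hood',90),('rail',150),('tape_roll',45),('label_pack',45),('glue',110)]:
    for r in regions_of('top',n)[:2]:
        if r['p']>.4: info(r['pixels'],z,n+' %.2f'%r['p'])
hsv=cv2.cvtColor(im,cv2.COLOR_RGB2HSV)
box=np.zeros(im.shape[:2],bool); box[195:235,320:420]=1; deck=np.zeros_like(box); deck[150:200,255:410]=1
H,S,V=hsv[...,0].astype(int),hsv[...,1],hsv[...,2]
blue=(abs(H-108)<12)&(S>140); yel=(abs(H-29)<6)&(S>140); red=((H<8)|(H>172))&(S>150)&(V>80)
info(blue&box,74,'blue drum'); info(yel&box,74,'yel drum')
info(blue&deck,70,'bluecollar'); info(yel&deck,70,'yelcollar'); info(red&deck,71+70,'hoodtop')
white=(S<60)&(V>180)
info(white&box&(np.arange(640)<370),106,'ybar'); info(white&box&(np.arange(640)>378),106,'bbar')
for rr,n in [((160,175,85,50),'big'),((160,235,70,35),'small')]:
    m=np.zeros_like(box); l,t,w,h=rr; m[t:t+h,l:l+w]=1; info(m&(S<50)&(V>150),150,n)
```

```text
coder 0.61 4962 mean [597.5 -92.4] rect [599.6 -73.3] [468.3 130.3] 87.4 major deg 88.4
cart_blue 0.65 377 mean [ 462.3 -289.6] rect [ 462.3 -287.3] [74.7 61.8] 89.8 major deg 87.6
cart_blue 0.61 346 mean [ 382.8 -488.7] rect [ 382.1 -487.6] [77.7 51.5] 89.8 major deg 89.1
cart_yellow 0.82 326 mean [ 467.8 -111.5] rect [ 467.9 -108.4] [68.4 58.7] 89.7 major deg 76.4
hood 0.60 523 mean [616.3 101.7] rect [616.2 100.8] [75.9 71.8] 0.1 major deg -164.7
hood 0.52 322 mean [ 382.1 -484.1] rect [ 382.4 -482.5] [76.5 51. ] 88.2 major deg 84.7
rail 0.83 831 mean [513.2 315.7] rect [500.4 317. ] [ 73.4 211.1] 16.3 major deg 104.3
rail 0.83 345 mean [345.3 330.4] rect [344.2 332.9] [ 47.6 143.8] 8.1 major deg 99.3
tape_roll 0.90 414 mean [346.7 189.8] rect [346.5 189.1] [103.   95.5] 89.8 major deg 94.3
label_pack 0.61 962 mean [657.4 252.3] rect [657.3 251.6] [120.7  94.5] 85.4 major deg 84.8
glue 0.89 336 mean [ 383.3 -477.8] rect [ 384.1 -477.8] [78.6 47.1] 89.8 major deg 85.1
blue drum 246 mean [ 467.5 -287.6] rect [ 491.  -275.4] [133.4  66.2] 32.4 major deg -144.0
yel drum 218 mean [ 465.6 -110.3] rect [ 466.3 -111.7] [61.9 61.9] 89.7 major deg 156.7
bluecollar 480 mean [ 588.7 -241. ] rect [ 586.  -244.4] [ 97.6 118.2] 86.9 major deg -160.0
yelcollar 539 mean [ 598.3 -137.7] rect [ 591.5 -137.5] [ 98.4 116.2] 89.3 major deg -176.5
hoodtop 362 mean [608.1  95.3] rect [584.4  87.7] [135.4  83.4] 18.8 major deg -153.8
ybar 73 mean [ 467.  -108.7] rect [ 468.1 -106. ] [66.4 14.8] 72.4 major deg 70.8
bbar 73 mean [ 464.8 -289.6] rect [ 467.  -284.5] [72.8 17.8] 67.8 major deg 66.2
big 422 mean [518.  337.6] rect [518.2 337.2] [ 23.8 179.1] 16.9 major deg 106.5
small 197 mean [341.8 346.5] rect [341.8 346.7] [ 15.6 116.6] 8.7 major deg 98.8
```

View pics/crop.png

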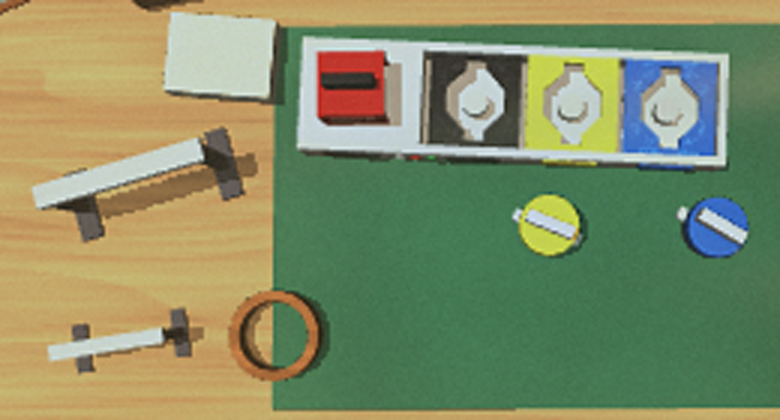

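The candidates for the rail are the bar at top (205,197), which measures 179 x 24 mm, and the one at (200,254), 117 x 16 mm. The crop confirms that the first is the larger and fits the description. Blue and yellow cartridges are present, black is absent.

```bash
cat >> h.py <<'E'
def Rdown(az):
    a=np.radians(az); y=np.array([np.cos(a),np.sin(a),0]); z=np.array([0,0,-1.]); return np.stack([np.cross(y,z),y,z],1)
def pose():
    s=robot.sense(); q=s['ee_rot']; return np.array(s['tool_pos']),R.from_quat([q[1],q[2],q[3],q[0]])
def plan(x,y,z,az):
    p,r=pose(); d=r.inv().apply(np.array([x,y,z])-p)/10; w=(r.inv()*R.from_matrix(Rdown(az))).as_rotvec(degrees=True)
    yy=r.as_matrix()[:,1]; print('pos',p.round(1),'az',round(np.degrees(np.arctan2(yy[1],yy[0])),1),'-> row',d.round(2).tolist(),w.round(1).tolist())
E
python3 - <<'E'
from h import *
plan(540,97,300,-2)
E
```

```text
pos [ 203.2 -617.5  245.3] az -71.8 -> row [54.32, -57.34, -5.47] [0.0, -0.0, -69.8]
```

Call:
apply_moves(steps=[[0,54.3,-57.3,-5.5,0,0,-69.8],[0,54.3,-57.3,-5.5,0,0,-69.8],[0,54.3,-57.3,-5.5,0,0,-69.8],[0,54.3,-57.3,-5.5,0,0,-69.8],[0,54.3,-57.3,-5.5,0,0,-69.8],[0,54.3,-57.3,-5.5,0,0,-69.8],[0,54.3,-57.3,-5.5,0,0,-69.8],[0,54.3,-57.3,-5.5,0,0,-69.8],[0,54.3,-57.3,-5.5,0,0,-69.8],[0,54.3,-57.3,-5.5,0,0,-69.8],[0,54.3,-57.3,-5.5,0,0,-69.8],[0,54.3,-57.3,-5.5,0,0,-69.8],[0,54.3,-57.3,-5.5,0,0,-69.8],[0,54.3,-57.3,-5.5,0,0,-69.8],[0,54.3,-57.3,-5.5,0,0,-69.8],[0,54.3,-57.3,-5.5,0,0,-69.8],[0,54.3,-57.3,-5.5,0,0,-69.8],[0,54.3,-57.3,-5.5,0,0,-69.8],[0,54.3,-57.3,-5.5,0,0,-69.8]])

```text
clock: 3.75
tool_pos: [539.5, 94.9, 300.0]
ee_rot: [0.0, 0.72, 0.694, -0.001]
contact_force: [0.5, -0.8, -0.3]
finger_gap: 1.003
gripper_force: 0.0
```

Run:
```python
from h import *
plan(605,97,300,-2)
c=get_calibration('wrist'); im=snapshot('wrist'); save('w1',im); np.save('w1.npy',im)
print(c['cx'],c['cy'],K(c),(-np.array(c['extrinsics'])[:3,:3].T@np.array(c['extrinsics'])[:3,3]).round(1))
for n in ['hood','coder']:
  for b in boxes_of('wrist',n)[:2]: print(n,np.round(b['rect']),b['p'])
print(proj('wrist',[605,97,160],c))
```

```text
pos [539.5  94.9 300. ] az -2.1 -> row [0.45, 6.54, -0.0] [-0.0, 0.1, -0.1]
317.67333087820305 202.43821403216765 309.70691628693146 [542.3 175.6 428.7]
hood [349. 140.  76.  86.] 0.96
coder [319. 114. 110. 244.] 0.97
[389.25338132 188.19529703]
```

View pics/w1.png

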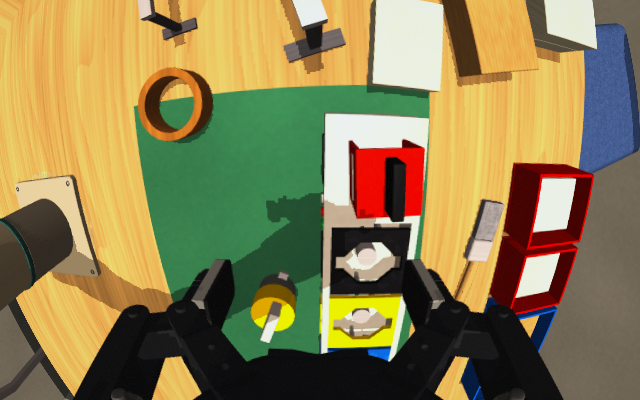

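The wrist view shows the hood at about (387,183), its grip bar at (396,190), black and yellow ports below it, and the yellow cartridge at (272,305). I'll fit silhouettes for exact poses.

```bash
cat >> h.py <<'E'
from scipy.optimize import minimize
def box(x0,x1,y0,y1,z0,z1): return np.array([[x,y,z] for x in(x0,x1) for y in(y0,y1) for z in(z0,z1)],float)
def cyl(r,z0,z1): t=np.linspace(0,2*np.pi,40); return np.array([[r*np.cos(a),r*np.sin(a),z] for a in t for z in(z0,z1)])
def render(cam,c,parts,p,S=4):
    x,y,a=p; Rz=R.from_euler('z',a,degrees=True); m=np.zeros((400*S,640*S),np.uint8)
    for q in parts:
        w=Rz.apply(q)+[x,y,0]; uv=np.array([proj(cam,k,c) for k in w])
        cv2.fillConvexPoly(m,cv2.convexHull(((uv+.5)*S).astype(np.int32)),1)
    return cv2.resize(m.astype(np.float32),(640,400),interpolation=cv2.INTER_AREA)
def fit(cam,c,mask,parts,p0,step=(8,8,6)):
    mask=mask.astype(np.float32)
    def f(d):
        m=render(cam,c,parts,np.array(p0)+np.array(d)*step); return 1-np.minimum(m,mask).sum()/np.maximum(m,mask).sum()
    best=minimize(f,[0,0,0],method='Nelder-Mead',options=dict(initial_simplex=[[0,0,0],[1,0,0],[0,1,0],[0,0,1]],maxfev=120,xatol=.02,fatol=1e-4))
    return (np.array(p0)+best.x*step).round(1), round(1-best.fun,3)
def hsvm(im):
    h=cv2.cvtColor(im,cv2.COLOR_RGB2HSV).astype(int); return h[...,0],h[...,1],h[...,2]
def win(l,t,r,b):
    m=np.zeros((400,640),bool); m[t:b,l:r]=1; return m
E
python3 - <<'E'
from h import *
im=np.load('w1.npy'); c=get_calibration('wrist'); H,S,V=hsvm(im)
red=((H<8)|(H>172))&(S>150)&(V>60)
W=win(345,135,430,222); dark=(V<50)&win(384,150,412,224)
mask=(red|dark)&W
hood=[box(-34,34,-35,35,70,141),box(-6,6,-27,27,141,175)]
print('hood',fit('wrist',c,mask,hood,[612,97,-2]))
print('bar',fit('wrist',c,dark,[hood[1]],[612,97,-2]))
# coder: deck top face polygon edges via top-camera
print(at('wrist',325,114,70,c),at('wrist',429,119,70,c),at('wrist',322,300,70,c))
for n,b in [('black',(395,255)),('yel',(0,0))]: pass
# yellow collar outline
yel=(abs(H-29)<6)&(S>120)&win(318,290,410,350); u=np.argwhere(yel); print(u.min(0),u.max(0))
# top cam: collars
c2=get_calibration('top'); t=snapshot('top'); H,S,V=hsvm(t)
bl=(abs(H-108)<14)&(S>120)&win(360,150,405,198); ye=(abs(H-29)<7)&(S>120)&win(325,150,372,198)
for n,m in [('b',bl),('y',ye)]:
    cn,_=cv2.findContours(m.astype(np.uint8),cv2.RETR_EXTERNAL,cv2.CHAIN_APPROX_NONE); k=max(cn,key=cv2.contourArea)
    P=np.array([at('top',q[0][0],q[0][1],70,c2)[:2] for q in k],np.float32); print(n,cv2.minAreaRect(P))
E
```

```text
hood (array([ 6.115e+02,  9.570e+01, -1.000e-01]), np.float64(0.881))
bar (array([610.2,  95.7,   2.2]), np.float64(0.862))
[550.34995356 161.74292034  70.        ] [675.00530984 155.6076757   70.        ] [538.70548535 -90.81037437  70.        ]
[293 320] [347 409]
b ((594.352783203125, -245.75881958007812), (98.69266510009766, 102.508544921875), 88.97080993652344)
y ((599.4308471679688, -138.8622283935547), (99.4300765991211, 102.37308502197266), 87.11875915527344)
```

Run:
```python
from h import *
plan(611,96,230,-1.5); plan(611,96,158,-1.5)
```

```text
pos [539.8  95.  300.4] az -2.1 -> row [0.37, 7.12, 7.04] [0.0, 0.0, -0.6]
pos [539.8  95.  300.4] az -2.1 -> row [0.37, 7.12, 14.24] [0.0, 0.0, -0.6]
```

Call:
apply_moves(steps=[[0,0.2,3.5,2,0,0,-0.6],[0,0.37,7.1,5,0,0,-0.6],[0,0.37,7.1,8,0,0,-0.6],[0,0.37,7.1,11,0,0,-0.6],[0,0.37,7.1,13,0,0,-0.6],[0,0.37,7.1,14.2,0,0,-0.6],[0,0.37,7.1,14.2,0,0,-0.6],[1,0.37,7.1,14.2,0,0,-0.6],[1,0.37,7.1,14.2,0,0,-0.6],[1,0.37,7.1,14.2,0,0,-0.6],[1,0.37,7.1,14.2,0,0,-0.6],[1,0.37,7.1,14.2,0,0,-0.6],[1,0.37,7.1,14.2,0,0,-0.6],[1,0.37,7.1,14.2,0,0,-0.6]], force=50)

```text
clock: 5.35
tool_pos: [611.2, 97.8, 158.8]
ee_rot: [0.0, 0.716, 0.698, 0.0]
contact_force: [-1.5, -0.2, 2.7]
finger_gap: 0.13
gripper_force: 50.5
```

Call:
apply_moves(steps=[[1,0,0,-1,0,0,0],[1,0,0,-3,0,0,0],[1,0,0,-6,0,0,0],[1,0,0,-9,0,0,0],[1,0,0,-11.5,0,0,0],[1,0,0,-12.5,0,0,0],[1,0,0,-12.5,0,0,0]])

```text
clock: 6.05
tool_pos: [611.6, 98.0, 284.7]
ee_rot: [0.001, 0.716, 0.698, 0.001]
contact_force: [-0.2, 0.5, -1.9]
finger_gap: 0.129
gripper_force: 49.9
```

Run:
```python
from h import *
s=robot.sense(); print(s['finger_gap'],s['contact_force'])
plan(518,337,280,16.5)
```

```text
0.12907968399724892 [-0.20898198  0.45291885 -1.89821656]
pos [611.6  98.  284.7] az -1.4 -> row [23.67, -9.94, 0.45] [0.2, -0.0, -17.9]
```

Call:
apply_moves(steps=[[1,3,-2,0,0,0,-4],[1,7,-4,0,0,0,-8],[1,11,-6,0,0,0,-13],[1,14,-8,0,0,0,-17.9],[1,15,-9,0,0,0,-17.9],[1,15,-9,0,0,0,-17.9],[1,15,-9,0,0,0,-17.9]])

```text
clock: 6.75
tool_pos: [525.3, 247.9, 282.3]
ee_rot: [0.0, 0.599, 0.801, -0.001]
contact_force: [1.4, -0.8, -1.9]
finger_gap: 0.132
gripper_force: 49.8
```

Run:
```python
from h import *
plan(518,337,280,16.5)
c=get_calibration('wrist'); im=snapshot('wrist'); save('w2',im); np.save('w2.npy',im)
H,S,V=hsvm(im)
for r in regions_of('wrist','rail')[:3]: print(np.round(r['rect']),r['p'])
print(proj('wrist',[518,337,150],c))
```

```text
pos [525.3 247.9 282.3] az 16.4 -> row [8.75, 1.81, 0.21] [-0.1, 0.1, -0.1]
[166.   1.  73.  96.] 0.74
[301.   0.  62. 195.] 0.56
[340.30518359  94.48587911]
```

View pics/w2.png

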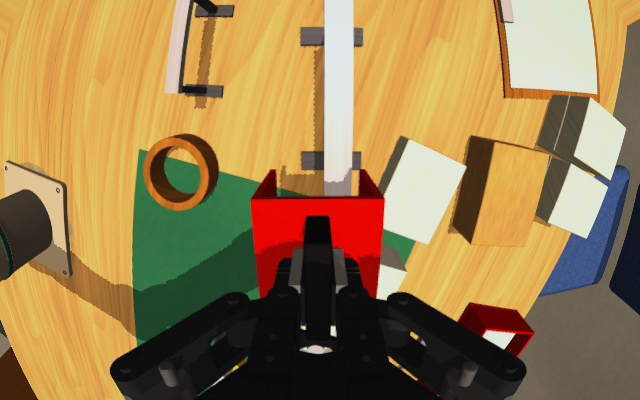

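Run:
```python
from h import *
im=np.load('w2.npy'); c=get_calibration('wrist'); H,S,V=hsvm(im)
L=[];Rr=[]
for v in (5,60,90,120,140,170,190):
    m=np.where((S[v]<40)&(V[v]>130)&(np.arange(640)>315)&(np.arange(640)<365))[0]
    a,b=at('wrist',m.min(),v,150,c),at('wrist',m.max()+1,v,150,c); print(v,m.min(),m.max(),im[v,m.min()],im[v,(m.min()+m.max())//2],im[v,m.max()],a[:2].round(1),b[:2].round(1)); L.append(a);Rr.append(b)
L,Rr=np.array(L),np.array(Rr)
for X in(L,Rr,(L+Rr)/2):
    k=np.polyfit(X[:,1],X[:,0],1); print('yaw',-np.degrees(np.arctan(k[0])),'x at y=337',np.polyval(k,337))
```

```text
5 324 352 [200 192 175] [223 231 227] [224 227 214] [484.1 407.8] [507.  415.2]
60 324 352 [178 173 162] [226 233 233] [226 232 233] [497.8 360.8] [520.6 368. ]
90 324 352 [180 176 163] [227 233 230] [227 233 229] [504.9 336.3] [527.9 343.4]
120 324 352 [192 191 176] [227 232 226] [228 220 197] [512.1 312. ] [535.4 319.1]
140 324 351 [197 191 176] [228 228 219] [228 223 207] [516.9 295.6] [539.7 302.5]
170 324 350 [206 195 181] [228 224 213] [150 136 127] [524.4 270.6] [546.8 277.3]
190 335 349 [151 136 128] [152 138 128] [150 134 127] [538.8 256.1] [551.5 259.9]
yaw 18.39656847424851 x at y=337 505.57759850274346
yaw 16.037084767698705 x at y=337 529.6737564110292
yaw 17.229577753867936 x at y=337 517.6987027073486
```

Call:
apply_moves(steps=[[1,3,0.6,0,0,0,0],[1,6,1.2,0,0,0,0],[1,8.7,1.8,0,0,0,0],[1,8.7,1.8,0,0,0,0],[1,8.7,1.8,2,0,0,0],[1,8.7,1.8,5,0,0,0],[1,8.7,1.8,8,0,0,0],[1,8.7,1.8,9.8,0,0,0],[1,8.7,1.8,10.5,0,0,0],[1,8.7,1.8,10.8,0,0,0],[1,8.7,1.8,10.8,0,0,0]])

```text
clock: 7.95
tool_pos: [518.1, 337.9, 175.7]
ee_rot: [0.0, 0.599, 0.801, 0.0]
contact_force: [-0.6, -0.5, -1.9]
finger_gap: 0.13
gripper_force: 49.7
```

Call:
apply_moves(steps=[[1,0,0,0.15,0,0,0],[1,0,0,0.3,0,0,0],[1,0,0,0.3,0,0,0]])

```text
clock: 8.25
tool_pos: [517.5, 338.5, 172.8]
ee_rot: [0.0, 0.598, 0.801, 0.0]
contact_force: [-0.2, -0.3, -2.1]
finger_gap: 0.133
gripper_force: 49.9
```

Call:
apply_moves(steps=[[1,0,0,0.1,0,0,0],[1,0,0,0.2,0,0,0],[1,0,0,0.2,0,0,0]])

```text
clock: 8.55
tool_pos: [517.5, 338.6, 172.8]
ee_rot: [0.001, 0.598, 0.801, 0.001]
contact_force: [-2.2, -3.4, 12.2]
finger_gap: 0.134
gripper_force: 51.9
```

Contact (12 N). Release and rise.

Call:
apply_moves(steps=[[0.8,0,0,-0.1,0,0,0],[0.5,0,0,-0.1,0,0,0],[0,0,0,-0.1,0,0,0],[0,0,0,-0.1,0,0,0],[0,0,0,-0.1,0,0,0],[0,0,0,-0.1,0,0,0],[0,0,0,-0.1,0,0,0],[0,0,0,-2,0,0,0],[0,0,0,-6,0,0,0],[0,0,0,-10,0,0,0],[0,0,0,-12,0,0,0]])

```text
clock: 9.65
tool_pos: [518.1, 339.7, 294.0]
ee_rot: [0.001, 0.598, 0.801, 0.003]
contact_force: [0.0, 0.2, -0.4]
finger_gap: 1.0
gripper_force: 0.0
```

Run:
```python
from h import *
im=snapshot('scene'); save('s2',im,(340,110,170,120),3)
# waypoint above between black/yellow port, look at ports+carts
plan(470,-40,300,-2); plan(530,-180,300,-2)
```

```text
pos [518.9 340.4 296.3] az 16.5 -> row [-35.08, -15.49, -0.61] [0.4, -0.3, 18.5]
pos [518.9 340.4 296.3] az 16.5 -> row [-50.21, -13.72, -0.64] [0.4, -0.3, 18.5]
```

View pics/s2.png

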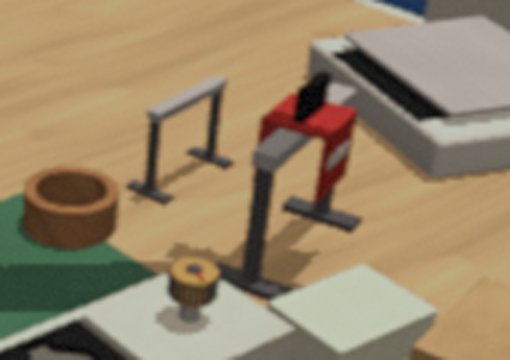

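The hood sits astride the larger rail (crop about (305,130)) and the brass screw is bare at (193,280). Next I'll look at the cartridges and ports.

Call:
apply_moves(steps=[[0,-64.5,-18,-2.4,0.4,-0.3,18.5],[0,-64.5,-18,-2.4,0.4,-0.3,18.5],[0,-64.5,-18,-2.4,0.4,-0.3,18.5],[0,-64.5,-18,-2.4,0.4,-0.3,18.5],[0,-64.5,-18,-2.4,0.4,-0.3,18.5],[0,-64.5,-18,-2.4,0.4,-0.3,18.5],[0,-64.5,-18,-2.4,0.4,-0.3,18.5],[0,-64.5,-18,-2.4,0.4,-0.3,18.5],[0,-64.5,-18,-2.4,0.4,-0.3,18.5],[0,-64.5,-18,-2.4,0.4,-0.3,18.5],[0,-64.5,-18,-2.4,0.4,-0.3,18.5],[0,-64.5,-18,-2.4,0.4,-0.3,18.5],[0,-64.5,-18,-2.4,0.4,-0.3,18.5],[0,-64.5,-18,-2.4,0.4,-0.3,18.5],[0,-64.5,-18,-2.4,0.4,-0.3,18.5],[0,-64.5,-18,-2.4,0.4,-0.3,18.5],[0,-64.5,-18,-2.4,0.4,-0.3,18.5],[0,-64.5,-18,-2.4,0.4,-0.3,18.5]])

```text
clock: 11.5
tool_pos: [528.4, -329.2, 314.5]
ee_rot: [-0.0, 0.718, 0.696, -0.004]
contact_force: [-0.5, -0.6, -0.2]
finger_gap: 1.001
gripper_force: 0.0
```

Run:
```python
from h import *
plan(530,-330,320,-2)
c=get_calibration('wrist'); im=snapshot('wrist'); save('w3',im); np.save('w3.npy',im)
H,S,V=hsvm(im)
for n in ['cart_blue','cart_yellow']:
    r=regions_of('wrist',n)[:3]; print(n,[(np.round(q['rect']).tolist(),round(q['p'],2)) for q in r])
for P in [(466,-289,90),(467,-110,90),(594,-245,70),(599,-138,70)]: print(proj('wrist',P,c).round())
```

```text
pos [ 528.4 -329.2  314.5] az -1.8 -> row [-0.07, 0.16, -0.55] [-0.3, 0.3, 0.2]
cart_blue [([239.0, 112.0, 55.0, 60.0], 0.67)]
cart_yellow []
[264. 139.]
[259. -10.]
[372.  98.]
[373.  12.]
```

View pics/w3.png

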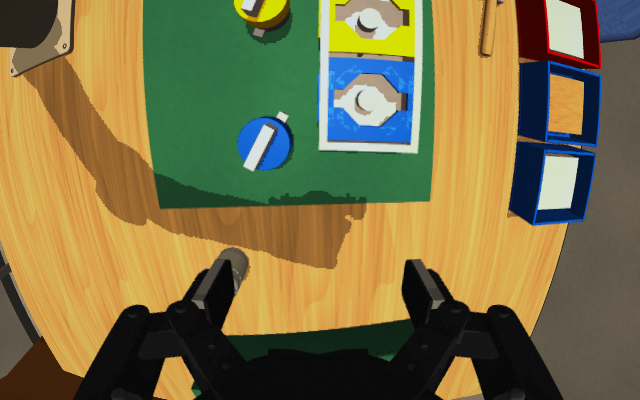

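```bash
cat > m.py <<'E'
from h import *
bar=box(-27,27,-7,7,74,106); cart=[cyl(33,38,74),bar]
def poly(mask,c,z=70):
    cn,_=cv2.findContours(mask.astype(np.uint8),cv2.RETR_EXTERNAL,cv2.CHAIN_APPROX_NONE); k=max(cn,key=cv2.contourArea)
    P=np.array([at('wrist',q[0][0]+0.,q[0][1]+0.,z,c)[:2] for q in k],np.float32); return cv2.minAreaRect(P)
E
python3 - <<'E'
from m import *
c=get_calibration('wrist'); im=np.load('w3.npy'); H,S,V=hsvm(im)
bl=(abs(H-108)<14)&(S>120); wh=(S<60)&(V>150)
W=win(232,108,296,175); 
white=wh&W; n,lab,st,_=cv2.connectedComponentsWithStats(white.astype(np.uint8)); white=lab==1+np.argmax(st[1:,4])
print('cart',fit('wrist',c,(bl&W)|white,cart,[466,-289,66]),'bar',fit('wrist',c,white,[bar],[466,-289,66]))
pl=bl&win(322,55,418,148); print('collar',poly(pl,c))
hole=win(330,68,410,132)&~bl
# fill pixel-hole: octagon mouth + slots symmetric: bounding box centre
n,lab,st,ce=cv2.connectedComponentsWithStats(hole.astype(np.uint8)); i=1+np.argmax(st[1:,4])
print(st[i]); 
import sys
for z in(70,78): print('hole',z,poly(lab==i,c,z))
for q in [(321,151),(417,153)]: print('corner',at('wrist',*q,70,c).round(1))
E
```

```text
cart (array([ 461.2, -298. ,   79.2]), np.float64(0.899)) bar (array([ 459.8, -298.7,   56.4]), np.float64(0.772))
collar ((593.104248046875, -247.890380859375), (100.73017883300781, 103.55772399902344), 87.07716369628906)
[ 333   73   74   53 2618]
hole 70 ((591.7218627929688, -248.14576721191406), (66.2286605834961, 82.3387680053711), 52.681758880615234)
hole 78 ((590.4273681640625, -248.15933227539062), (64.80765533447266, 80.57209777832031), 52.6817512512207)
corner [ 531.3 -309.8   70. ]
corner [ 651.9 -314.    70. ]
```

The view shows the blue cartridge at (265,143), the blue port at (371,100), and the yellow cartridge at the top edge (262,10). Moving the camera above the blue cartridge for a closer look.

Call:
apply_moves(steps=[[0,-2,-3,2,-0.3,0.3,0],[0,-3.5,-6.3,5,-0.3,0.3,0],[0,-3.5,-6.3,5,-0.3,0.3,0],[0,-3.5,-6.3,5,-0.3,0.3,0]])

```text
clock: 12.05
tool_pos: [462.5, -364.4, 264.5]
ee_rot: [-0.001, 0.72, 0.694, -0.001]
contact_force: [0.2, -0.3, 1.1]
finger_gap: 0.999
gripper_force: 0.0
```

Run:
```python
from m import *
c=get_calibration('wrist'); im=snapshot('wrist'); np.save('w4.npy',im); H,S,V=hsvm(im)
u,v=proj('wrist',[462,-297,90],c).astype(int); print(u,v)
save('w4',im,(max(u-110,0),max(v-110,0),220,220),2.5)
```

```text
315 116
```

View pics/w4.png

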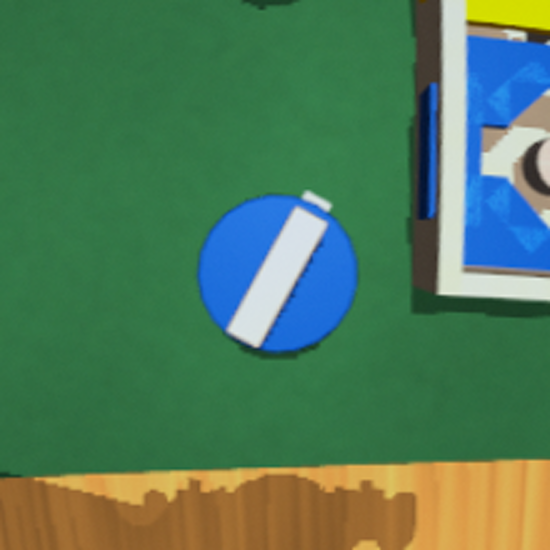

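Run:
```python
from m import *
c=get_calibration('wrist'); im=np.load('w4.npy'); H,S,V=hsvm(im)
bl=(abs(H-108)<14)&(S>120); wh=(S<60)&(V>140)
W=win(278,70,355,152); white=wh&W; n,lab,st,_=cv2.connectedComponentsWithStats(white.astype(np.uint8)); white=lab==1+np.argmax(st[1:,4])
r=poly(white,c,106); print('bartop',r); m=poly((bl&W)|white,c,74); print('drum',m)
print(fit('wrist',c,(bl&W)|white,cart,[462,-297,62]))
import math
bx=cv2.boxPoints(r); e=max([(bx[1]-bx[0]),(bx[2]-bx[1])],key=np.linalg.norm); a=math.degrees(math.atan2(e[1],e[0]))%180; print('bar az',a)
x,y=r[0]; plan(x,y,200,a-90); plan(x,y,92,a-90)
```

```text
bartop ((464.2978515625, -296.31219482421875), (53.82168197631836, 13.9987211227417), 59.32267379760742)
drum ((464.2474670410156, -296.2642517089844), (64.42367553710938, 64.66868591308594), 87.9791030883789)
(array([ 464.3, -296.3,   63.9]), np.float64(0.964))
bar az 59.32266693770419
pos [ 464.2 -363.9  265.4] az -2.0 -> row [6.76, -0.23, 6.54] [0.1, 0.0, 28.7]
pos [ 464.2 -363.9  265.4] az -2.0 -> row [6.77, -0.24, 17.34] [0.1, 0.0, 28.7]
```

Call:
apply_moves(steps=[[0,3,0,2,0.1,0,8],[0,6,-0.2,4,0.1,0,16],[0,6.76,-0.23,6,0.1,0,24],[0,6.76,-0.23,9,0.1,0,28.7],[0,6.76,-0.23,12,0.1,0,28.7],[0,6.76,-0.23,15,0.1,0,28.7],[0,6.76,-0.23,17,0.1,0,28.7],[0,6.76,-0.23,17.3,0.1,0,28.7],[0,6.76,-0.23,17.3,0.1,0,28.7],[1,6.76,-0.23,17.3,0.1,0,28.7],[1,6.76,-0.23,17.3,0.1,0,28.7],[1,6.76,-0.23,17.3,0.1,0,28.7],[1,6.76,-0.23,17.3,0.1,0,28.7],[1,6.76,-0.23,17.3,0.1,0,28.7],[1,6.76,-0.23,17.3,0.1,0,28.7],[1,6.76,-0.23,17.3,0.1,0,28.7]], force=80)

```text
clock: 13.7
tool_pos: [463.4, -296.9, 92.2]
ee_rot: [-0.0, 0.869, 0.495, -0.001]
contact_force: [-1.0, 0.4, 3.8]
finger_gap: 0.15
gripper_force: 78.8
```

Run:
```python
from h import *
p,r=pose(); print(robot.sense()['contact_force'])
plan(p[0],p[1],200,-30.7);plan(593.5,-248,200,87.5)
```

```text
[-1.03973709  0.42219188  3.83547155]
pos [ 463.4 -296.9   92.2] az -30.7 -> row [-0.02, -0.01, -10.78] [-0.1, 0.1, 0.0]
pos [ 463.4 -296.9   92.2] az -30.7 -> row [10.83, 8.67, -10.81] [-0.2, -0.0, -118.2]
```

Call:
apply_moves(steps=[[1,0,0,-1,0,0,0],[1,0,0,-4,0,0,0],[1,0,0,-8,0,0,0],[1,0,0,-10.8,0,0,-8],[1,0,0,-10.8,0,0,-16],[1,1,1,-10.8,0,0,-24],[1,2,2,-10.8,0,0,-32],[1,3,3,-10.8,0,0,-40],[1,5,4,-10.8,0,0,-48],[1,7,5,-10.8,0,0,-56],[1,9,7,-10.8,0,0,-64],[1,10.8,8.7,-10.8,0,0,-72],[1,10.8,8.7,-10.8,0,0,-80],[1,10.8,8.7,-10.8,0,0,-88],[1,10.8,8.7,-10.8,0,0,-96],[1,10.8,8.7,-10.8,0,0,-104],[1,10.8,8.7,-10.8,0,0,-112],[1,10.8,8.7,-10.8,0,0,-118.2],[1,10.8,8.7,-10.8,0,0,-118.2],[1,10.8,8.7,-10.8,0,0,-118.2]])

```text
clock: 15.7
tool_pos: [593.1, -248.5, 199.3]
ee_rot: [-0.002, 0.023, 1.0, -0.0]
contact_force: [0.9, 0.6, -3.6]
finger_gap: 0.147
gripper_force: 78.6
```

Run:
```python
from m import *
s=robot.sense(); print(s['joint_positions'],s['contact_force'])
plan(594,-248,170,87.5)
c=get_calibration('wrist'); im=snapshot('wrist'); np.save('w5.npy',im); save('w5',im)
```

```text
[ 0.77083463  0.76991283 -0.74638377  1.56900965  0.58151547  1.03931816
  1.38571678] [ 0.91205235  0.60908607 -3.62866744]
pos [ 593.1 -248.5  199.3] az 87.3 -> row [-0.1, 0.05, 2.93] [-0.0, -0.2, -0.2]
```

View pics/w5.png

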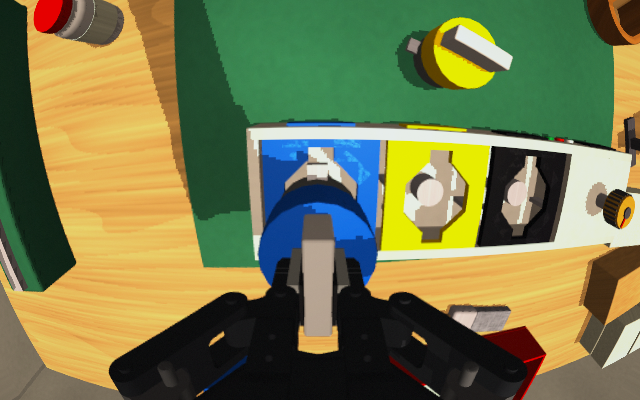

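Run:
```python
from m import *
c=get_calibration('wrist'); im=np.load('w5.npy'); H,S,V=hsvm(im)
ye=(abs(H-29)<7)&(S>120)
pl=ye&win(375,135,495,255)
for z in(70,): print('ycollar',poly(pl,c,z))
blk=(V<60)&win(478,145,572,250); print('bcollar',poly(blk,c,70))
# black/yellow hole
for n,w in [('y',(398,142,475,246))]:
    h=win(*w)&~ye; nn,lab,st,_=cv2.connectedComponentsWithStats(h.astype(np.uint8)); i=1+np.argmax(st[1:,4]); print(st[i]); print(n,'hole',poly(lab==i,c,70))
bl=(abs(H-108)<14)&(S>120)
row=bl[145,255:390]; x=np.where(row)[0]+255; a,b=at('wrist',x.min(),145,70,c),at('wrist',x.max()+1,145,70,c); print('blue top edge',a.round(1),b.round(1),((a+b)/2).round(1))
for v in(150,156,162,170):
    g=np.where(~bl[v,290:350])[0]+290; a,b=at('wrist',g.min(),v,70,c),at('wrist',g.max()+1,v,70,c); print('slot',v,g.min(),g.max(),((a+b)/2).round(1),np.linalg.norm(a-b).round(1))
for q in [(249,128),(255,262)]: print('corner',at('wrist',*q,70,c).round(1))
yw=win(410,10,515,90)
wh=(S<60)&(V>150)&yw
print('ycart',fit('wrist',c,(ye&yw)|wh,cart,[467,-110,70]))
```

```text
ycollar ((598.3274536132812, -140.06112670898438), (102.25407409667969, 103.81881713867188), 87.35511779785156)
bcollar ((602.901123046875, -35.65764617919922), (106.61618041992188, 102.8304672241211), 87.37993621826172)
[ 403  150   65   92 3871]
y hole ((597.5601806640625, -139.74307250976562), (66.13558959960938, 82.88163757324219), 52.95710372924805)
blue top edge [ 544.  -294.2   70. ] [ 548.5 -194.3   70. ] [ 546.3 -244.2   70. ]
slot 150 308 333 [ 551.1 -244.5   70. ] 21.9
slot 156 308 333 [ 556.2 -244.7   70. ] 21.9
slot 162 305 336 [ 561.4 -245.    70. ] 27.1
slot 170 297 344 [ 568.3 -245.3   70. ] 41.0
corner [ 528.7 -304.2   70. ]
corner [ 655.1 -312.7   70. ]
ycart (array([ 464.9, -113.5,   71. ]), np.float64(0.603))
```

Call:
apply_moves(steps=[[1,-0.1,0.18,1,0,0,0],[1,-0.1,0.18,2.5,0,0,0],[1,-0.1,0.18,3.3,0,0,0],[1,-0.1,0.18,3.8,0,0,0],[1,-0.1,0.18,4.2,0,0,0],[1,-0.1,0.18,4.4,0,0,0]])

```text
clock: 16.35
tool_pos: [594.5, -246.5, 155.0]
ee_rot: [-0.001, 0.022, 1.0, -0.0]
contact_force: [-0.2, -1.5, -2.0]
finger_gap: 0.147
gripper_force: 78.8
```

Call:
apply_moves(steps=[[1,0,0,0.4,0,0,0],[1,0,0,0.8,0,0,0],[1,0,0,1.0,0,0,0],[1,0,0,1.0,0,0,0]])

```text
clock: 16.75
tool_pos: [594.3, -246.5, 145.2]
ee_rot: [-0.001, 0.022, 1.0, -0.0]
contact_force: [0.4, -1.0, -2.0]
finger_gap: 0.148
gripper_force: 78.8
```

Call:
apply_moves(steps=[[1,0,0,0.5,0,0,0],[1,0,0,1.0,0,0,0],[1,0,0,1.4,0,0,0],[1,0,0,1.6,0,0,0],[1,0,0,1.6,0,0,0]])

```text
clock: 17.25
tool_pos: [595.3, -246.6, 131.0]
ee_rot: [-0.0, 0.022, 1.0, -0.001]
contact_force: [-2.6, -0.0, 9.9]
finger_gap: 0.145
gripper_force: 80.6
```

Call:
apply_moves(steps=[[1,0,0,0.2,0,0,0],[1,0,0,0.2,0,0,0],[1,0,0,0.2,0,0,8],[1,0,0,0.2,0,0,16],[1,0,0,0.2,0,0,24],[1,0,0,0.2,0,0,32],[1,0,0,0.2,0,0,40],[1,0,0,0.2,0,0,48],[1,0,0,0.2,0,0,56],[1,0,0,0.2,0,0,64],[1,0,0,0.2,0,0,72],[1,0,0,0.2,0,0,80],[1,0,0,0.2,0,0,86],[1,0,0,0.2,0,0,90],[1,0,0,0.2,0,0,90],[1,0,0,0.2,0,0,90]])

```text
clock: 18.85
tool_pos: [596.1, -246.2, 129.9]
ee_rot: [0.001, 0.722, 0.692, -0.0]
contact_force: [-1.7, 0.5, 10.7]
finger_gap: 0.143
gripper_force: 80.8
```

Run:
```python
from h import *
s=robot.sense(); print(s['contact_force'],s['wrist_torque']); plan(594,-246.7,140,-2.6)
```

```text
[-1.71829531  0.4621876  10.65226441] [0.29802587 0.42912442 0.12408874]
pos [ 596.1 -246.2  129.9] az -2.4 -> row [-0.06, -0.21, -1.01] [0.1, 0.1, 0.2]
```

Call:
apply_moves(steps=[[1,0,0,0,0,0,2],[1,0,0,0,0,0,3],[1,0,0,0,0,0,3],[1,0,0,-0.3,0,0,2],[1,0,0,-0.6,0,0,1],[1,0,0,-0.8,0,0,0.5],[1,0,0,-0.8,0,0,0.5]])

```text
clock: 19.55
tool_pos: [595.1, -246.2, 137.0]
ee_rot: [0.0, 0.725, 0.689, -0.001]
contact_force: [-1.5, 0.3, 6.4]
finger_gap: 0.149
gripper_force: 80.0
```

Call:
apply_moves(steps=[[1,0,0,-0.2,0,0,0],[1,0,0,-0.3,0,0,0],[1,0,0,-0.3,0,0,0]])

```text
clock: 19.85
tool_pos: [594.9, -246.0, 138.2]
ee_rot: [-0.001, 0.725, 0.689, -0.001]
contact_force: [0.9, 1.6, -3.5]
finger_gap: 0.144
gripper_force: 79.1
```

Call:
apply_moves(steps=[[0.8,0,0,0.1,0,0,0],[0.5,0,0,0.1,0,0,0],[0,0,0,0.1,0,0,0],[0,0,0,0.1,0,0,0],[0,0,0,0.1,0,0,0],[0,0,0,0.1,0,0,0],[0,0,0,-2,0,0,0],[0,0,0,-6,0,0,0],[0,0,0,-10,0,0,0],[0,2,-4,-12,0,0,0],[0,4,-8,-12,0,0,0],[0,6,-12,-12,0,0,0],[0,6,-13,-12,0,0,0],[0,6,-13,-12,0,0,0],[0,6,-13,-12,0,0,0]])

```text
clock: 21.35
tool_pos: [469.6, -180.6, 259.3]
ee_rot: [0.0, 0.726, 0.688, -0.0]
contact_force: [0.1, 0.3, 0.9]
finger_gap: 0.999
gripper_force: 0.0
```

```bash
cat > yc.py <<'E'
from m import *
import math
c=get_calibration('wrist'); im=snapshot('wrist'); np.save('w6.npy',im); save('w6',im); H,S,V=hsvm(im)
u,v=proj('wrist',[465,-112,90],c).astype(int); print(u,v)
ye=(abs(H-29)<7)&(S>120); wh=(S<60)&(V>140)
W=win(max(u-55,0),max(v-55,0),min(u+55,640),v+55); white=wh&W; n,lab,st,_=cv2.connectedComponentsWithStats(white.astype(np.uint8)); white=lab==1+np.argmax(st[1:,4])
r=poly(white,c,106); print('bartop',r); print('drum',poly((ye&W)|white,c,74))
bx=cv2.boxPoints(r); e=max([(bx[1]-bx[0]),(bx[2]-bx[1])],key=np.linalg.norm); a=math.degrees(math.atan2(e[1],e[0]))%180; print('bar az',a)
x,y=r[0]; plan(x,y,92,a-90)
E
python3 yc.py
```

```text
309 115
bartop ((464.7400817871094, -113.6700439453125), (53.38692855834961, 13.214902877807617), 67.35073852539062)
drum ((464.76312255859375, -113.74462127685547), (64.93077087402344, 64.67211151123047), 23.660926818847656)
bar az 67.35073761510638
pos [ 469.8 -180.6  259. ] az -3.0 -> row [6.68, -0.86, 16.7] [-0.0, 0.1, 19.6]
```

View pics/w6.png

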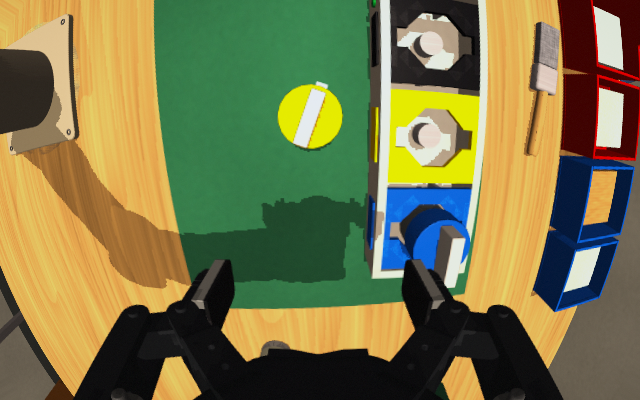

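The blue cartridge is locked at (440,240) with its bar along coder y. The yellow cartridge is at (310,117), measured cleanly, so I'll grasp it.

Call:
apply_moves(steps=[[0,3,-0.3,2,0,0,8],[0,6,-0.8,4,0,0,16],[0,6.7,-0.86,7,0,0,19.6],[0,6.7,-0.86,10,0,0,19.6],[0,6.7,-0.86,13,0,0,19.6],[0,6.7,-0.86,15.5,0,0,19.6],[0,6.7,-0.86,16.7,0,0,19.6],[0,6.7,-0.86,16.7,0,0,19.6],[1,6.7,-0.86,16.7,0,0,19.6],[1,6.7,-0.86,16.7,0,0,19.6],[1,6.7,-0.86,16.7,0,0,19.6],[1,6.7,-0.86,16.7,0,0,19.6],[1,6.7,-0.86,16.7,0,0,19.6],[1,6.7,-0.86,16.7,0,0,19.6],[1,6.7,-0.86,16.7,0,0,19.6]])

```text
clock: 22.9
tool_pos: [463.1, -112.6, 92.2]
ee_rot: [0.0, 0.832, 0.555, -0.001]
contact_force: [0.2, 0.2, 4.5]
finger_gap: 0.154
gripper_force: 79.9
```

Run:
```python
from h import *
p,r=pose(); plan(598.7,-140,200,87.4)
```

```text
pos [ 463.1 -112.6   92.2] az -22.6 -> row [2.67, 13.56, -10.79] [-0.1, 0.0, -110.0]
```

Call:
apply_moves(steps=[[1,0,0,-1,0,0,0],[1,0,0,-4,0,0,0],[1,0,0,-8,0,0,0],[1,0,0,-10.8,0,0,-8],[1,0,1,-10.8,0,0,-16],[1,0.5,2,-10.8,0,0,-24],[1,1,4,-10.8,0,0,-32],[1,1.5,6,-10.8,0,0,-40],[1,2,8,-10.8,0,0,-48],[1,2.4,10,-10.8,0,0,-56],[1,2.66,12,-10.8,0,0,-64],[1,2.66,13.5,-10.8,0,0,-72],[1,2.66,13.5,-10.8,0,0,-80],[1,2.66,13.5,-10.8,0,0,-88],[1,2.66,13.5,-10.8,0,0,-96],[1,2.66,13.5,-10.8,0,0,-104],[1,2.66,13.5,-10.8,0,0,-110],[1,2.66,13.5,-10.8,0,0,-110],[1,2.66,13.5,-10.8,0,0,-110]])

```text
clock: 24.8
tool_pos: [597.0, -140.0, 199.2]
ee_rot: [-0.002, 0.024, 1.0, -0.0]
contact_force: [-0.3, 0.5, -3.0]
finger_gap: 0.148
gripper_force: 78.9
```

Run:
```python
from h import *
plan(598.2,-140.1,155,87.4)
```

```text
pos [ 597.  -140.   199.2] az 87.2 -> row [-0.14, -0.0, 4.42] [-0.0, -0.2, -0.2]
```

Call:
apply_moves(steps=[[1,-0.1,0,1,0,0,0],[1,-0.1,0,2.5,0,0,0],[1,-0.1,0,3.3,0,0,0],[1,-0.1,0,3.8,0,0,0],[1,-0.1,0,4.2,0,0,0],[1,-0.1,0,4.4,0,0,0]])

```text
clock: 25.4
tool_pos: [598.5, -139.7, 155.0]
ee_rot: [-0.001, 0.023, 1.0, -0.0]
contact_force: [-0.7, 0.6, -2.9]
finger_gap: 0.149
gripper_force: 78.7
```

Call:
apply_moves(steps=[[1,0,0,0.4,0,0,0],[1,0,0,0.8,0,0,0],[1,0,0,1.0,0,0,0],[1,0,0,1.0,0,0,0]])

```text
clock: 25.8
tool_pos: [598.4, -139.9, 145.1]
ee_rot: [-0.001, 0.023, 1.0, -0.0]
contact_force: [-0.7, 0.7, -3.4]
finger_gap: 0.148
gripper_force: 78.7
```

Free entry again, so push, turn and let it rise.

Call:
apply_moves(steps=[[1,0,0,0.5,0,0,0],[1,0,0,1.0,0,0,0],[1,0,0,1.4,0,0,0],[1,0,0,1.7,0,0,0],[1,0,0,1.8,0,0,0],[1,0,0,1.8,0,0,0]])

```text
clock: 26.4
tool_pos: [599.4, -139.6, 129.1]
ee_rot: [-0.0, 0.023, 1.0, -0.001]
contact_force: [-2.5, 1.0, 11.6]
finger_gap: 0.15
gripper_force: 81.0
```

Call:
apply_moves(steps=[[1,0,0,0,0,0,8],[1,0,0,0,0,0,16],[1,0,0,0,0,0,24],[1,0,0,0,0,0,32],[1,0,0,0,0,0,40],[1,0,0,0,0,0,48],[1,0,0,0,0,0,56],[1,0,0,0,0,0,64],[1,0,0,0,0,0,72],[1,0,0,0,0,0,80],[1,0,0,0,0,0,86],[1,0,0,0,0,0,91],[1,0,0,0,0,0,93],[1,0,0,0,0,0,93],[1,0,0,-0.3,0,0,92],[1,0,0,-0.6,0,0,91],[1,0,0,-0.8,0,0,90.5],[1,0,0,-1.0,0,0,90.5],[1,0,0,-1.1,0,0,90.5],[1,0,0,-1.1,0,0,90.5]])

```text
clock: 28.4
tool_pos: [598.7, -139.4, 138.2]
ee_rot: [-0.001, 0.726, 0.688, -0.001]
contact_force: [-0.0, 0.0, -1.9]
finger_gap: 0.148
gripper_force: 80.0
```

Call:
apply_moves(steps=[[0.8,0,0,0.1,0,0,0],[0.5,0,0,0.1,0,0,0],[0,0,0,0.1,0,0,0],[0,0,0,0.1,0,0,0],[0,0,0,0.1,0,0,0],[0,0,0,0.1,0,0,0],[0,0,0,-2,0,0,0],[0,0,0,-6,0,0,0],[0,0,0,-10,0,0,0],[0,4,1,-12,0,0,0],[0,8,1,-12,0,0,0],[0,12,1,-12,0,0,0],[0,15,1,-12,0,0,0],[0,15,1,-12,0,0,0],[0,15,1,-12,0,0,0]])

```text
clock: 29.9
tool_pos: [616.8, 10.0, 258.3]
ee_rot: [-0.0, 0.725, 0.688, -0.001]
contact_force: [-0.6, -0.8, -0.3]
finger_gap: 1.002
gripper_force: 0.0
```

Run:
```python
from m import *
c=get_calibration('wrist'); im=snapshot('wrist'); np.save('w7.npy',im); save('w7',im); H,S,V=hsvm(im)
u,v=proj('wrist',[610,96,118],c).astype(int); print(u,v)
for r in regions_of('wrist','screw_head')[:2]: print(np.round(r['rect']),r['p'],poly(r['pixels'],c,110))
W=win(u-45,max(v-45,0),u+45,v+45); br=(H>10)&(H<30)&(S>90)&W; br=cv2.morphologyEx(br.astype(np.uint8),cv2.MORPH_CLOSE,np.ones((5,5)))
n,lab,st,_=cv2.connectedComponentsWithStats(br); k=lab==1+np.argmax(st[1:,4]); print(st[1+np.argmax(st[1:,4])],poly(k,c,118))
print(fit('wrist',c,k,[cyl(20,92,118)],[610,96,0],step=(8,8,.1)))
s=robot.sense(); print(s['joint_positions'][6]); plan(610,96,200,-2)
```

```text
305 96
[280.  73.  48.  48.] 0.95 ((608.6890869140625, 98.30188751220703), (40.74368667602539, 41.868709564208984), 53.87663269042969)
[ 282   74   46   46 1474] ((609.5048828125, 96.46483612060547), (39.22087478637695, 38.50204086303711), 86.41618347167969)
(array([6.091e+02, 9.680e+01, 1.000e-01]), np.float64(0.862))
-0.31448743104195337
pos [616.9   7.7 258.2] az -3.2 -> row [8.79, -1.16, 5.8] [-0.2, 0.1, -1.2]
```

View pics/w7.png

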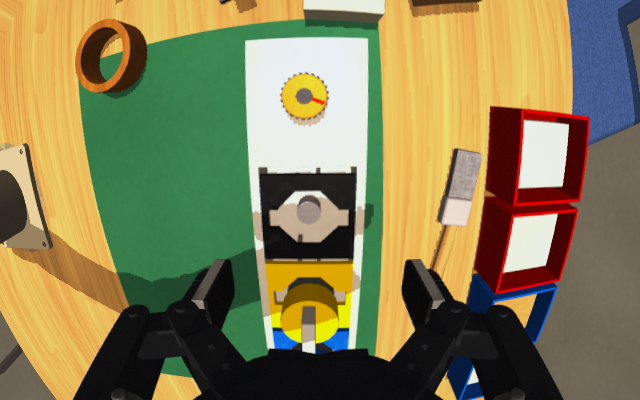

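The screw head is at (305,97) with its mark visible, and the yellow cartridge is seated at (310,310). I'll position over the screw, turning the wrist far counter-clockwise first.

Call:
apply_moves(steps=[[0,2,-0.5,0,0,0,-8],[0,4,-1,0,0,0,-16],[0,6,-1.2,0,0,0,-24],[0,8.8,-1.2,0,0,0,-32],[0,8.8,-1.2,0,0,0,-40],[0,8.8,-1.2,0,0,0,-48],[0,8.8,-1.2,0,0,0,-56],[0,8.8,-1.2,0,0,0,-64],[0,8.8,-1.2,2,0,0,-72],[0,8.8,-1.2,3,0,0,-80],[0,8.8,-1.2,4,0,0,-88],[0,8.8,-1.2,5,0,0,-96],[0,8.8,-1.2,5.8,0,0,-104],[0,8.8,-1.2,5.8,0,0,-112],[0,8.8,-1.2,5.8,0,0,-120],[0,8.8,-1.2,5.8,0,0,-128],[0,8.8,-1.2,5.8,0,0,-136],[0,8.8,-1.2,5.8,0,0,-144],[0,8.8,-1.2,5.8,0,0,-150],[0,8.8,-1.2,5.8,0,0,-150]])

```text
clock: 32.0
tool_pos: [609.8, 95.7, 199.6]
ee_rot: [-0.002, -0.475, 0.88, 0.0]
contact_force: [-0.6, 0.1, 0.5]
finger_gap: 1.003
gripper_force: 0.0
```

Run:
```python
from h import *
s=robot.sense(); print(np.round(s['joint_positions'],2)); plan(609.3,96.7,112,147)
```

```text
[ 0.35  0.82 -0.99  1.64  0.75  1.11  1.71]
pos [609.8  95.7 199.6] az 146.7 -> row [-0.08, 0.08, 8.76] [0.1, -0.2, -0.3]
```

Call:
apply_moves(steps=[[0,-0.08,0.08,2,0,0,0],[0,-0.08,0.08,5,0,0,0],[0,-0.08,0.08,7.5,0,0,0],[0,-0.08,0.08,9.0,0,0,0],[0,-0.08,0.08,9.2,0,0,0],[0,-0.08,0.08,9.2,0,0,0],[1,-0.08,0.08,9.2,0,0,0],[1,-0.08,0.08,9.2,0,0,0],[1,-0.08,0.08,9.2,0,0,0],[1,-0.08,0.08,9.2,0,0,0],[1,-0.08,0.08,9.2,0,0,0],[1,-0.08,0.08,9.2,0,0,0]], force=40)

```text
clock: 33.2
tool_pos: [609.6, 99.1, 109.4]
ee_rot: [-0.001, -0.476, 0.879, -0.0]
contact_force: [-0.1, -1.6, 6.9]
finger_gap: 0.452
gripper_force: 39.9
```

Call:
apply_moves(steps=[[1,0,0,0,0,0,8],[1,0,0,0,0,0,16],[1,0,0,0,0,0,24],[1,0,0,0,0,0,32],[1,0,0,0,0,0,40],[1,0,0,0,0,0,48],[1,0,0,0,0,0,56],[1,0,0,0,0,0,64],[1,0,0,0,0,0,72],[1,0,0,0,0,0,80],[1,0,0,0,0,0,88],[1,0,0,0,0,0,96],[1,0,0,0,0,0,104],[1,0,0,0,0,0,112],[1,0,0,0,0,0,120],[1,0,0,0,0,0,128],[1,0,0,0,0,0,136],[1,0,0,0,0,0,144],[1,0,0,0,0,0,150],[1,0,0,0,0,0,150]])

```text
clock: 35.2
tool_pos: [609.3, 98.0, 109.3]
ee_rot: [0.0, 0.727, 0.687, -0.001]
contact_force: [-1.1, -3.0, 6.6]
finger_gap: 0.458
gripper_force: 40.0
```

Run:
```python
from h import *
s=robot.sense(); print(np.round(s['joint_positions'],2),s['wrist_torque']); plan(609.3,98,109,-3)
```

```text
[-0.06  0.76 -0.24  1.72  0.26  0.7  -0.5 ] [-0.56634955  0.30591838 -0.10690258]
pos [609.3  98.  109.3] az -3.3 -> row [-0.0, 0.0, 0.03] [-0.1, 0.1, -0.3]
```

Call:
apply_moves(steps=[[1,0,0,0,0,0,8],[1,0,0,0,0,0,16],[1,0,0,0,0,0,24],[1,0,0,0,0,0,32],[1,0,0,0,0,0,40],[1,0,0,0,0,0,48],[1,0,0,0,0,0,56],[1,0,0,0,0,0,64],[1,0,0,0,0,0,72],[1,0,0,0,0,0,80],[1,0,0,0,0,0,80]])

```text
clock: 36.3
tool_pos: [608.8, 98.5, 109.3]
ee_rot: [0.001, 0.998, 0.059, -0.001]
contact_force: [-2.3, -1.0, 8.3]
finger_gap: 0.453
gripper_force: 40.3
```

```bash
cat > q.py <<'E'
from h import *
s=robot.sense(); print(np.round(s['joint_positions'],2),s['wrist_torque'],s['contact_force']); plan(609.3,98,109,-83)
E
python3 q.py
```

```text
[-0.29  0.76  0.14  1.73 -0.16  0.67 -1.52] [-0.38106574  0.55527084 -0.12209685] [-2.31106976 -0.98203987  8.34120432]
pos [608.8  98.5 109.3] az -83.3 -> row [0.05, 0.06, 0.03] [0.1, 0.2, -0.3]
```

Turned 230°; the torque is still just running friction. Continue in smaller steps.

Call:
apply_moves(steps=[[1,0,0,0,0,0,6],[1,0,0,0,0,0,12],[1,0,0,0,0,0,18],[1,0,0,0,0,0,24],[1,0,0,0,0,0,30],[1,0,0,0,0,0,30]])

```text
clock: 36.9
tool_pos: [608.8, 98.8, 109.3]
ee_rot: [0.001, 0.98, -0.201, -0.001]
contact_force: [-3.7, -1.3, 8.8]
finger_gap: 0.447
gripper_force: 40.3
```

```bash
python3 q.py
```

```text
[-0.38  0.77  0.29  1.73 -0.32  0.69 -1.9 ] [-0.27008692  0.54776025 -0.10113364] [-3.69166312 -1.33488273  8.75200501]
pos [608.8  98.8 109.3] az -113.2 -> row [0.08, 0.05, 0.03] [0.1, 0.1, -30.2]
```

Call:
apply_moves(steps=[[1,0,0,0,0,0,4],[1,0,0,0,0,0,8],[1,0,0,0,0,0,12],[1,0,0,0,0,0,16],[1,0,0,0,0,0,20],[1,0,0,0,0,0,20]])

```text
clock: 37.5
tool_pos: [612.0, 96.0, 109.3]
ee_rot: [0.002, 0.93, -0.367, 0.003]
contact_force: [3.5, -5.5, 2.3]
finger_gap: 0.451
gripper_force: 40.4
```

```bash
python3 q.py
```

```text
[-0.44  0.79  0.39  1.73 -0.42  0.7  -2.15] [-1.36681468 -0.82901078  0.45409899] [ 3.49589839 -5.45132977  2.30017512]
pos [612.   96.  109.3] az -133.1 -> row [-0.33, 0.04, 0.03] [0.2, -0.3, -50.1]
```

Torque jumped to 0.45 N m, so it's at the stop. I'll release, look at the mark, then regrip to confirm.

Call:
apply_moves(steps=[[0.5,0,0,0,0,0,0],[0,0,0,0,0,0,0],[0,0,0,0,0,0,0],[0,0,0,0,0,0,0],[0,0,0,0,0,0,0],[0,0,0,-3,0,0,-4],[0,0,0,-6,0,0,-12],[0,0,0,-9,0,0,-20],[0,0,0,-9,0,0,-28],[0,0,0,-9,0,0,-36],[0,0,0,-9,0,0,-44],[0,0,0,-9,0,0,-50],[0,0,0,-9,0,0,-50]])

```text
clock: 38.8
tool_pos: [609.2, 99.0, 198.4]
ee_rot: [-0.0, 0.998, 0.06, -0.001]
contact_force: [-0.3, 0.9, 0.1]
finger_gap: 0.998
gripper_force: 0.0
```

```bash
cat > mark.py <<'E'
from h import *
import sys
c=get_calibration('wrist'); im=np.load('w7.npy') if len(sys.argv)>2 else snapshot('wrist')
np.save(sys.argv[1]+'.npy',im); s=robot.sense(); print(s['tool_pos'],s['wrist_torque'])
plan(610,97,109,-83)
u,v=proj('wrist',[609.5,97,118],c); print(u,v)
H,S,V=hsvm(im); W=win(int(u-45),int(max(v-45,0)),int(u+45),int(v+45))
br=((H>10)&(H<30)&(S>90)&W).astype(np.uint8); n,lab,st,ce=cv2.connectedComponentsWithStats(br); print('head',at('wrist',*ce[1+np.argmax(st[1:,4])],118,c))
rd=((H<8)|(H>174))&(S>170)&(V>120)&W; q=np.argwhere(rd)[:,::-1].mean(0); m=at('wrist',*q,118,c); print(rd.sum(),'mark',m)
E
python3 mark.py w8
```

```text
[609.20776475  98.96998459 198.35376469] [-0.00871273 -0.00651186 -0.04326242]
pos [609.2  99.  198.4] az -83.2 -> row [0.08, 0.21, 8.94] [-0.0, 0.1, -0.2]
319.486509875226 216.84727480103422
head [612.45602592  97.82546541 118.        ]
57 mark [612.54414868 109.41257184 118.        ]
```

Call:
apply_moves(steps=[[0,0.08,0.15,3,0,0,0],[0,0.08,0.15,6,0,0,0],[0,0.08,0.15,8.5,0,0,0],[0,0.08,0.15,8.9,0,0,0],[0,0.08,0.15,8.9,0,0,0],[1,0.08,0.15,8.9,0,0,0],[1,0.08,0.15,8.9,0,0,0],[1,0.08,0.15,8.9,0,0,0],[1,0.08,0.15,8.9,0,0,0],[1,0.08,0.15,8.9,0,0,0],[1,0.08,0.15,8.9,0,0,4],[1,0.08,0.15,8.9,0,0,8],[1,0.08,0.15,8.9,0,0,12],[1,0.08,0.15,8.9,0,0,12]], force=50)

```text
clock: 40.25
tool_pos: [614.3, 98.1, 110.9]
ee_rot: [0.0, 0.999, -0.044, 0.004]
contact_force: [5.9, -0.3, -2.1]
finger_gap: 0.448
gripper_force: 51.3
```

```bash
python3 q.py
```

```text
[-0.34  0.76  0.22  1.72 -0.24  0.68 -1.65] [-0.03045364 -1.44331677  0.64361351] [ 5.87280361 -0.2982595  -2.1110406 ]
pos [614.3  98.1 110.9] az -95.0 -> row [-0.5, 0.05, 0.19] [0.0, -0.4, -12.0]
```

Firm stop at once (0.64 N m). Release and retreat, then a final check.

Call:
apply_moves(steps=[[0.5,0,0,0,0,0,0],[0,0,0,0,0,0,0],[0,0,0,0,0,0,0],[0,0,0,0,0,0,0],[0,0,0,0,0,0,0],[0,0,0,-3,0,0,0],[0,0,0,-7,0,0,-8],[0,0,0,-9,0,0,-12],[0,0,0,-9,0,0,-12],[0,0,0,-9,0,0,-12]])

```text
clock: 41.25
tool_pos: [610.1, 97.7, 199.3]
ee_rot: [0.0, 0.998, 0.06, -0.001]
contact_force: [-0.1, -0.5, -0.2]
finger_gap: 0.998
gripper_force: 0.0
```

```bash
python3 mark.py w9
python3 - <<'E'
from h import *
im=snapshot('scene'); save('s9',im,(220,110,280,210),2.8)
E
```

```text
[609.49299913  97.60913339 198.48320365] [-0.042027   -0.04045848  0.03441758]
pos [609.5  97.6 198.5] az -83.2 -> row [0.08, 0.07, 8.95] [0.0, 0.2, -0.2]
317.4741195066099 217.2712393681675
head [612.3112037   97.68749415 118.        ]
54 mark [612.57162311 109.62425006 118.        ]
```

View pics/s9.png

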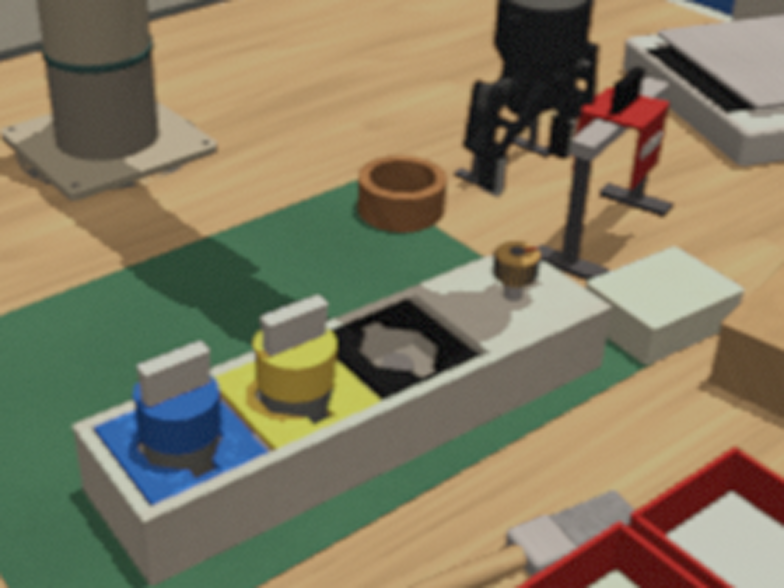

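The picture shows blue (178,400) and yellow (295,350) locked with their bars along y, the hood on the rail (625,115) and the screw clear (515,262). The mark did not move on the second turn, so the screw is seated.

```bash
python3 -c "
from station import robot
print(robot.hand_in())"
```

```text
the job is handed in; nothing more can be done
None
```

The job is handed in: the hood hangs on the larger rail, the blue and yellow cartridges are locked in their ports (no black one was on the bench), and the clamp screw is seated at its stop.

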